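Refit the spring spindle in the kitchen roll holder

TASK

The empty spring-loaded spindle of the kitchen roll holder lies on the worktop. Put it back in the holder: press its spring in between the two uprights and let it ease out again, so that both ends sit fully home in the facing cups and the spindle stays there on its own. Either way round will do; never force it against the holder, and leave the bowl, the spoon and the jar where they are.

Things in the scene. Friction and masses are not known exactly. Their poses are not given: they have to be found in the camera images.
- spindle: Grey spindle, about 0.14 kg: barrel 150 mm long, 26 x 26 mm square, a round pin on its axis at each end, 214 mm tip to tip with the spring out. Origin at the barrel's centre; y runs along it to the fixed pin. It lies level on a flat side on the worktop (axis 13 mm up), any heading.
- fixed_tip (a point): Centre of the end face of the fixed pin: grey plastic, part of the barrel, 12 mm in diameter, ending 28 mm past the barrel's end (a collar, 20 mm across, on its first 9 mm). 103 mm from the spindle's origin along its +y.
- spring_tip (a point): Centre of the end face of the spring pin: polished steel, 12 mm in diameter, ending 36 mm past the barrel; it slides straight into the barrel against a spring. 111 mm from the spindle's origin along its -y when out.
- plunger (a joint): How far the spring pin is pushed in, m: 0 out, 0.020 at its hard stop. Spring about 3 N when out, 9.4 N at 0.016, 11 N just before the stop. With one tip on a cup's floor, the other passes the facing rim once it is pushed in 0.015 or more; home it reads 0.004.
- holder: Roll holder, fixed: wooden base plate 90 x 285 x 12 mm, on it an aluminium U-shaped bracket with an upright (46 wide, 12 thick, top 90 mm up) at each end. The bracket is clamped anywhere up to 20 mm off the base's middle, either way along y: find it by feel or sight. Origin: centre of the base's underside, y along it, z up. More than 22 N from the spindle is forcing it.
- bowl: Bystander: red plastic mixing bowl, 170 mm across, 90 mm high, at the back of the worktop. Origin at the centre of its underside.
- spoon: Bystander: wooden spoon, 260 mm long, lying at the right of the worktop. Origin at about its middle, on the worktop.
- jar: Bystander: glass jar with a steel cap, 52 mm across, 85 mm high, in front of the robot. Origin at the centre of its underside.
- cup_axis (a point): Point fixed to the base, 75 mm above the holder's origin, on the common axis (the holder's y) of the two like black round cups on the uprights' inner faces; midway between them only if the bracket is centred. Cups: inside diameter 16 mm, outside 25, 10 deep, open to each other; floors 210 mm apart, rims 190.
Mind the look-alikes: they are no part of the job. Of the things like the spindle, leave any that is purple; of the rest the larger one is meant.

How it is judged (in metres and radians):
On the way, in this order (a step that is already met when the one before it is completed fails the run):
1. the spindle is lifted off the worktop (height (world z) of spindle above 0.05 m), for 0.1 s.
2. the spring is pressed in by over 10 mm, at the holder (value of joint plunger above 0.01 m and horizontal distance between spindle and holder below 0.06 m and height (world z) of spindle above 0.05 m), for 0.05 s.
At the end, for the whole second after the job is handed in: The spindle sits in the two cups, either way round: both tips within 5 mm sideways and 5 mm in height of the cups' axis, its spring eased out to between 1 and 8 mm of compression (home reads 4 mm), its middle within 30 mm of the holder's, at rest (under 20 mm/s) and let go (x of spring_tip in the frame of holder between -0.005 and 0.005 m and z of spring_tip in the frame of holder between 0.07 and 0.08 m and x of fixed_tip in the frame of holder between -0.005 and 0.005 m and z of fixed_tip in the frame of holder between 0.07 and 0.08 m and value of joint plunger between 0.001 and 0.008 m and horizontal distance between spindle and holder below 0.03 m and linear speed of spindle below 0.02 m/s); the robot touches nothing.
It fails at once if the spindle is forced against the holder (over 22 N) (contact force between spindle and holder above 22 N).
It fails at once if the bowl is pushed away (over 30 mm) (distance of bowl from where it was at the start of the episode above 0.03 m).
It fails at once if the spoon is pushed away (over 30 mm) (distance of spoon from where it was at the start of the episode above 0.03 m).
It fails at once if the jar is pushed away (over 30 mm) (distance of jar from where it was at the start of the episode above 0.03 m).
It also fails if it takes over 69 s, if anything falls off the work surface, if the arm or the gripper's body presses on something with over 40 N, if the wrist force passes 120 N, or if a joint passes its speed limit or range.

ROBOT

A 6-joint arm with a two-finger parallel gripper is mounted at the origin on the work surface. World frame = base frame: x ahead of the robot, y to its left, z up, the work surface at z = 0. Lengths are in m, angles in degrees, forces in N, time in s.
With the tool pointing down it reaches from about 0.2 to 0.875 m from the base axis. Payload 3.4 kg.
Tool frame: the origin (TCP) lies on the centre line of the jaws, within the pads' length; the fingertips stand 11 mm ahead of it and the grasp point (between the pads) lies 8 mm behind it; z points along the fingers, y is the direction in which the jaws open and shut (so a half turn about z gives the same grasp; the last joint's range is limited). The gripper opens to 94 mm and grips with 3 to 60 N. Pads are 16 mm wide; open, the fingers measure 119 mm over their backs; the gripper's body (75 mm by 177 mm) begins 78 mm behind the grasp point.
Start: joints at [68.354, 15.808, 86.224, -0, 77.962, -6.933], TCP at [0.146, 0.556, 0.195] pointing down, gripper open.
Joint ranges: [-165.64, 165.64], [-43.16, 119.46], [12.63, 154.43], [-67.54, 247.53], [6.08, 155.33], [-154.97, 154.97]. Speed limits (degrees/s): [147.25, 147.25, 180, 180, 180, 180].

INTERFACE

Orientations are given as a 3x3 rotation matrix whose columns are the frame's x, y, z axes.
In Python, from plant import ctrl, optics gives the robot as it stands.
- The arm moves only by the shell command python3 -m inch 'ROWS' [FORCE]. ROWS is JSON, a list of rows, each a list of 3 entries, a list of its own where there are three numbers: the opening, from -1 (shut) to 1 (fully open), then the shift along the tool's x, y, z as a fraction of full scale, then the turn, a rotation vector about the tool's x, y, z as a fraction of full scale. A call has 1 to 10 rows; each row shifts and turns the pose as measured when the row begins, along the tool's axes as they then stand; what a row does not reach is not made up. Full scale, the value 1, is 40 mm for a shift and 0.08 rad for a turn. A row lasts 1/8 s, in which the tool goes at most 62.5 mm and 10.7 degrees, less where a joint would pass 70% of its speed; a pose out of reach is approached as far as the arm can. A call with a number of a shift or a turn outside -1 to 1 is refused whole. A call with a gripper value outside its range is refused whole. The fingers move at their own pace and stop on an object; FORCE is the grip in N (left out, the last holds). Time passes only in rows, so rows that do not move let the fingers close. It gives the time, the measured TCP pose, the force and the opening at its end, in the units of the state.
- ctrl.observe(): the state, without advancing time (a new reading comes with each control period).
- optics.camera(name): name is "scene" or "top" or "wrist"; returns (picture, depth): 480x640x3 uint8, red, green, blue; 480x640 float32, m along the optical axis (not along the pixel's ray), 0 where there is no reading.
- optics.camera_params(name): a dict with "K" (3x3 intrinsics, pixels), "cam_to_world" (4x4, takes a point from camera to world coordinates); the wrist camera has in their place "tool_from_camera" (4x4, takes a point from camera to tool coordinates, whose origin is the TCP and whose axes are the flange's). Camera axes: x right, y down, z forward; pixel columns grow to the right and rows downward; lengths in m; the calibration is good to about 2 mm. A picture is of the moment at which its call begins: read the wrist's pose just before it. camera_params takes no time and is no camera call.
- ctrl.sign_off(): hands the job in, once; it reports no verdict.
The state is a dict: "time_s": time; "joint_pos": joint angles; "joint_vel": joint speeds; "effort": joint torques, N m; "eef_pos": TCP position; "tcp_rot": TCP orientation; "contact_force": force on the tool from outside, world axes, zero at the start; "moment": the same for the moment, N m; "grip_width": finger opening in m.
Only numpy, scipy, OpenCV 4.12 (cv2) and the standard library are available. Lean on these libraries where they do the work, as an engineer would, in place of code of your own. Each camera call takes 0.05 s, during which the arm holds its last target.

## Working session

There is one attempt and no reset: what is moved stays moved. The work goes in short steps, Python scripts to look and compute and a shell command to move; the robot and the scene stay as the last step left them, time stands still between calls to the robot, and variables do not carry over. Pictures are saved under pics/ and viewed, and the job is handed in when it is done.

```bash
ls; mkdir -p pics; python3 - <<'E'
from plant import ctrl, optics
import cv2,numpy as np
s=ctrl.observe();print(s)
for n in ("scene","top"):
    p,d=optics.camera(n);cv2.imwrite(f"pics/{n}0.png",p[:,:,::-1]);np.savez(f"pics/{n}0.npz",p=p,d=d)
    print(optics.camera_params(n))
print(optics.camera_params("wrist"))
E
```

```text
pics
{'time_s': 0.0, 'joint_pos': array([ 6.83531769e+01,  1.58459455e+01,  8.62942848e+01, -2.22627390e-03,
        7.79618266e+01, -6.93367600e+00]), 'joint_vel': array([-0.0007681 , -0.02438648, -0.09983692,  0.01026537, -0.04979457,
       -0.03605359]), 'effort': array([ 2.85206173e-03, -4.04572070e+01, -2.37229282e+01,  7.03776791e-02,
        3.47808783e-02, -1.77500824e-04]), 'eef_pos': array([0.14584917, 0.55558888, 0.19462796]), 'tcp_rot': array([[-9.67211512e-01,  2.53971465e-01, -6.21746078e-04],
       [ 2.53972164e-01,  9.67210087e-01, -1.66962660e-03],
       [ 1.77321564e-04, -1.77278827e-03, -9.99998413e-01]]), 'contact_force': array([-0.62378603, -0.10713369, -0.27608703]), 'moment': array([-0.04365379, -0.00302351, -0.03452044]), 'grip_width': 0.09390677432171678}
{'K': array([[462.84969241,   0.        , 316.82353623],
       [  0.        , 462.84969241, 244.39006068],
       [  0.        ,   0.        ,   1.        ]]), 'cam_to_world': array([[-0.11489975,  0.87466853, -0.47090658,  1.1288735 ],
       [ 0.99337334,  0.102472  , -0.05204708, -0.03257549],
       
[... 362 characters left out ...]
[-0.99974113, -0.01412948,  0.01783334, -0.10178449],
       [-0.01660169, -0.08294894, -0.9964155 ,  1.38683789],
       [ 0.        ,  0.        ,  0.        ,  1.        ]])}
{'K': array([[371.96530094,   0.        , 313.5233377 ],
       [  0.        , 371.96530094, 231.95610434],
       [  0.        ,   0.        ,   1.        ]]), 'tool_from_camera': array([[-9.79025644e-04, -9.70864342e-01, -2.39627774e-01,
         6.79041981e-02],
       [ 9.99999498e-01, -1.00108906e-03, -2.96438134e-05,
         1.43545884e-04],
       [-2.11108622e-04, -2.39627683e-01,  9.70864836e-01,
        -1.88831425e-01],
       [ 0.00000000e+00,  0.00000000e+00,  0.00000000e+00,
         1.00000000e+00]])}
```

View pics/scene0.png

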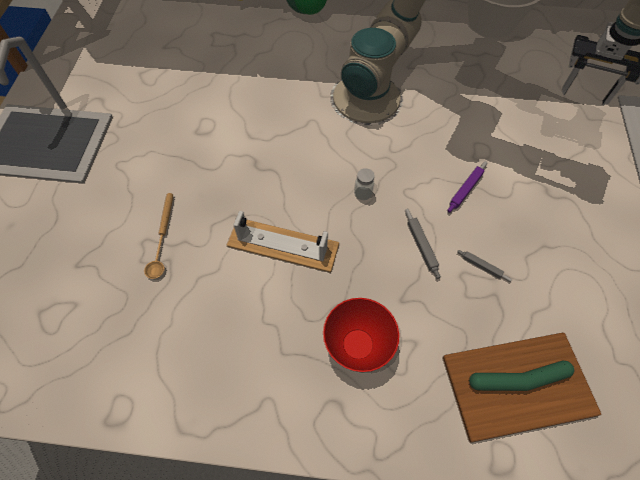

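View pics/top0.png

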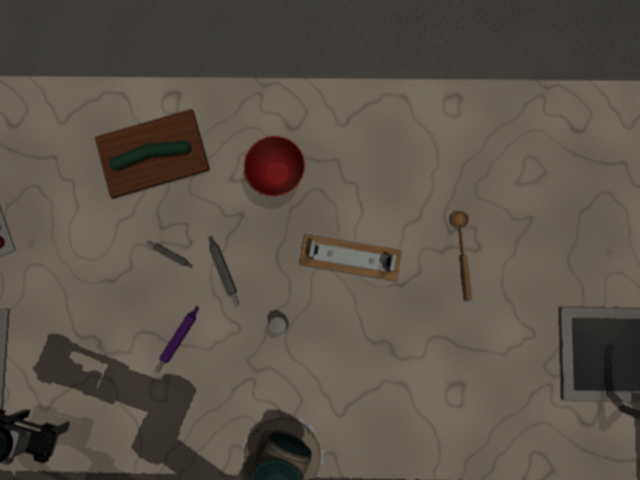

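The scene view has the large grey spindle at about (422,243), the smaller grey one at (484,265), the purple one at (467,187), the holder at (284,243) and the jar at (365,183). In the top view the large spindle is at (224,270) and the holder at (350,257). Next I'll measure them.

```bash
cat > h.py <<'E'
import numpy as np,cv2
from plant import ctrl,optics
def cloud(n,d):
    c=optics.camera_params(n);K=c['K'];M=c['cam_to_world']
    v,u=np.mgrid[0:480,0:640]
    P=np.stack([(u-K[0,2])/K[0,0]*d,(v-K[1,2])/K[1,1]*d,d,np.ones_like(d)],-1)
    return (P@M.T)[...,:3]
E
python3 - <<'E'
from h import *
for n,boxS,boxH in (("scene",(400,200,445,285),(220,200,345,278)),("top",(200,230,245,310),(290,225,410,290))):
    z=np.load(f"pics/{n}0.npz");p=z['p'];d=z['d'];W=cloud(n,d)
    def sub(b): return W[b[1]:b[3],b[0]:b[2]].reshape(-1,3),p[b[1]:b[3],b[0]:b[2]].reshape(-1,3).astype(int)
    w,c=sub(boxS); print(n,"table z",np.median(w[:,2]))
    m=(w[:,2]>np.median(w[:,2])+.008)
    q=w[m];ce=q[:,:2].mean(0);U,S,V=np.linalg.svd(q[:,:2]-ce);a=V[0];t=(q[:,:2]-ce)@a;s=(q[:,:2]-ce)@V[1]
    print("spindle",len(q),ce,a,np.degrees(np.arctan2(a[1],a[0])),t.min(),t.max(),s.min(),s.max(),q[:,2].max(),np.percentile(q[:,2],80))
    for lo in np.arange(-.12,.12,.01):
        k=(t>=lo)&(t<lo+.01)
        if k.any(): print(round(lo,2),k.sum(),np.ptp(s[k]).round(4),q[k,2].max().round(4),c[m][k].mean(0).round())
    w,c=sub(boxH)
    wood=(w[:,2]>.006)&(w[:,2]<.025)
    r=cv2.minAreaRect((w[wood][:,:2]*1000).astype(np.float32));print("base",r,"z",np.median(w[wood][:,2]))
    up=w[:,2]>.06;qq=w[up]
    k=qq[:,1]>np.median(w[wood][:,1])
    for g in (k,~k): print("upr",g.sum(),qq[g].mean(0),qq[g].min(0),qq[g].max(0), cv2.minAreaRect((qq[g][qq[g][:,2]>.08][:,:2]*1000).astype(np.float32)))
E
```

```text
scene table z 0.0013198856462932618
spindle 730 [0.53911293 0.17421356] [-0.98804138  0.15418892] 171.1302405593185 -0.6145924343725194 0.10890223933794857 -0.11338159665030056 0.059939716987529146 1.0833597508934154 0.02757727151087046
-0.08 4 0.0043 0.0205 [67. 63. 58.]
-0.07 20 0.0148 0.023 [90. 84. 78.]
-0.06 35 0.0248 0.0241 [82. 78. 73.]
-0.05 56 0.0312 0.0316 [85. 81. 75.]
-0.04 52 0.0326 0.0317 [96. 91. 84.]
-0.03 51 0.0329 0.03 [95. 90. 84.]
-0.02 49 0.033 0.0305 [97. 92. 86.]
-0.01 53 0.0331 0.0304 [95. 90. 84.]
-0.0 44 0.0335 0.0311 [96. 91. 84.]
0.01 44 0.0336 0.0308 [94. 89. 83.]
0.02 44 0.0324 0.0308 [98. 92. 86.]
0.03 52 0.0369 0.0301 [96. 91. 84.]
0.04 44 0.0306 0.0297 [99. 94. 87.]
0.05 45 0.0324 0.03 [96. 91. 84.]
0.06 46 0.0305 0.0308 [98. 92. 86.]
0.07 26 0.0273 0.033 [105.  99.  92.]
0.08 20 0.024 0.0264 [119. 112. 105.]
0.09 17 0.0172 0.0249 [130. 122. 114.]
0.1 15 0.0149 0.0215 [137. 129. 120.]
base ((542.8167114257812, -190.44448852539062), (225.20350646972656, 330.41741943359375), 6.625499248504639) z 0.014038699035761826
upr 207 [ 0.7026597  -0.07014836  0.3
[... 1275 characters left out ...]
.0316 [55. 52. 48.]
0.08 22 0.0413 0.0248 [53. 50. 46.]
0.09 13 0.0097 0.0256 [53. 51. 47.]
0.1 7 0.0104 0.0228 [60. 56. 51.]
base ((562.27099609375, -182.77655029296875), (185.07032775878906, 341.2176818847656), 0.7675371170043945) z 0.013501450785926572
upr 139 [ 0.55379142 -0.0836745   0.35852143] [ 0.46854377 -0.10178449  0.06395729] [ 0.5986475  -0.06824209  1.38683789] ((533.1142578125, -83.19825744628906), (132.26756286621094, 23.75872039794922), 5.874934673309326)
upr 127 [ 0.5433317  -0.29043845  0.08555311] [ 0.52038199 -0.30189275  0.06206653] [ 0.5659977  -0.27864889  0.09477395] ((543.71728515625, -290.27923583984375), (21.668132781982422, 45.484413146972656), 83.67889404296875)
```

```bash
python3 - <<'E'
import cv2
a=cv2.imread("pics/scene0.png");
b=cv2.resize(a[200:280,215:350],None,fx=5.9,fy=5.9,interpolation=cv2.INTER_CUBIC);cv2.imwrite("pics/c1.png",b)
a=cv2.imread("pics/scene0.png")[195:290,395:520];cv2.imwrite("pics/c2.png",cv2.resize(a,None,fx=6,fy=6,interpolation=cv2.INTER_CUBIC))
E
```

```text
(no output)
```

View pics/c1.png

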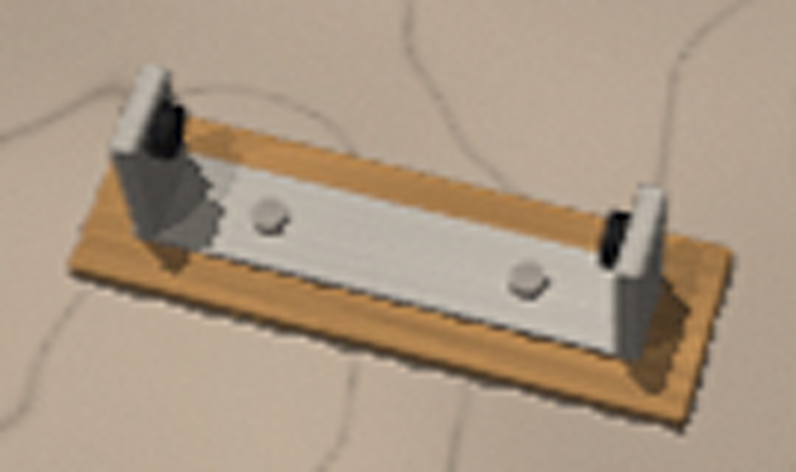

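View pics/c2.png

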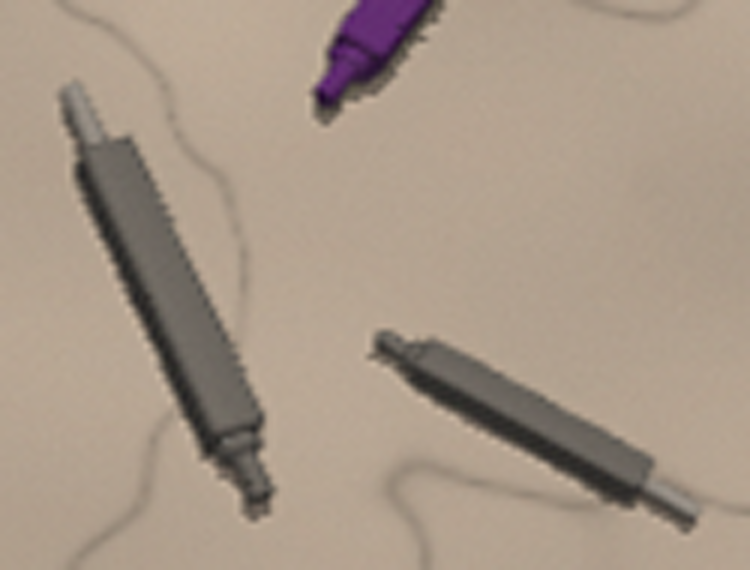

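The crops show the spring pin (bright steel) at the end nearest the robot and the fixed pin with its collar at the far end. The holder's cups face each other, and the bracket is clamped off-centre. The depth cloud has invalid pixels, so I'll remove them and refit.

```bash
python3 - <<'E'
from h import *
for n,boxS,boxH in (("scene",(400,200,445,285),(220,200,345,278)),("top",(200,230,245,310),(290,225,410,290))):
    z=np.load(f"pics/{n}0.npz");p=z['p'];d=z['d'];W=cloud(n,d)
    def sub(b):
        w=W[b[1]:b[3],b[0]:b[2]].reshape(-1,3);c=p[b[1]:b[3],b[0]:b[2]].reshape(-1,3).astype(int);k=d[b[1]:b[3],b[0]:b[2]].ravel()>.1
        return w[k],c[k]
    w,c=sub(boxS); t0=np.median(w[:,2])
    q=w[w[:,2]>t0+.007]
    top=q[(q[:,2]>t0+.021)]
    r=cv2.minAreaRect((top[:,:2]*1000).astype(np.float32));print(n,"barrel rect",r,np.median(top[:,2]))
    line=cv2.fitLine((top[:,:2]).astype(np.float32),cv2.DIST_HUBER,0,1e-4,1e-4).ravel();print(line,np.degrees(np.arctan2(line[1],line[0])))
    a=line[:2]*np.sign(line[0]);t=(q[:,:2]-line[2:])@a;s=(q[:,:2]-line[2:])@[-a[1],a[0]]
    ok=abs(s)<.02;print("tips",t[ok].min(),t[ok].max(),"mid pt",line[2:]+a*(t[ok].min()+t[ok].max())/2, "spring tip",line[2:]+a*t[ok].min(),"fixed",line[2:]+a*t[ok].max())
    w,c=sub(boxH)
    hsv=cv2.cvtColor(c.astype(np.uint8)[None],cv2.COLOR_RGB2HSV)[0]
    wood=(w[:,2]>.008)&(w[:,2]<.022)&(hsv[:,1]>110)
    r=cv2.minAreaRect((w[wood][:,:2]*1000).astype(np.float32));print("base",r,"z",np.median(w[wood][:,2]))
    qq=w[w[:,2]>.06]
    for g in (qq[:,1]>-.19,qq[:,1]<=-.19):
        h=qq[g];h2=h[h[:,2]>.085];print("upr",len(h),len(h2),h2.mean(0),h.min(0),h.max(0),cv2.minAreaRect((h2[:,:2]*1000).astype(np.float32)))
        # along axis
    w,c=sub((0,0,640,480))
    if n=="top":
        for b,nm in (((240,300,300,340),"jar"),((235,130,310,205),"bowl")):
            w,c=sub(b);k=w[:,2]>.03;print(nm,w[k].min(0),w[k].max(0))
E
```

```text
scene barrel rect ((522.7459106445312, 177.97377014160156), (184.2527618408203, 26.542804718017578), 23.97167205810547) 0.02634591519274676
[0.9144591  0.40467831 0.52688473 0.17910644] 23.87097
tips -0.1131399624539589 0.09887355468359096 mid pt [0.52036171 0.17621979] spring tip [0.42342287 0.13332115] fixed [0.61730056 0.21911843]
base ((564.0626220703125, -186.06326293945312), (282.9927673339844, 91.82057189941406), 81.26191711425781) z 0.01259121068567548
upr 162 108 [ 0.58128747 -0.08056788  0.08941737] [ 0.55685917 -0.0950653   0.06005577] [ 0.60359954 -0.06949455  0.09619663] ((579.54345703125, -82.94570922851562), (21.630420684814453, 47.111183166503906), 81.01148986816406)
upr 173 99 [ 0.54787307 -0.29503195  0.08940587] [ 0.52310066 -0.30572831  0.06033078] [ 0.57013673 -0.28070302  0.09419659] ((546.8192138671875, -291.7164001464844), (22.609529495239258, 45.60561752319336), 78.32300567626953)
top barrel rect ((519.8507080078125, 180.44515991210938), (202.1486358642578, 26.702880859375), 23.64647102355957) 0.026097047434098686
[0.91403157 0.40564308 0.5217564  0.1811862 ]
[... 192 characters left out ...]
71094), (282.3187255859375, 86.86347198486328), 81.13373565673828) z 0.012366650870583973
upr 110 86 [ 0.57708086 -0.07763884  0.08955713] [ 0.55478813 -0.09272694  0.06395729] [ 0.5986475  -0.06824209  0.0966759 ] ((576.726318359375, -79.32122802734375), (43.81302261352539, 21.768327713012695), 0.35050371289253235)
upr 127 88 [ 0.54424449 -0.29256042  0.08929081] [ 0.52038199 -0.30189275  0.06206653] [ 0.5659977  -0.27864889  0.09477395] ((544.7029418945312, -290.2027893066406), (21.556772232055664, 43.732791900634766), 81.68339538574219)
jar [ 0.34583834 -0.01049057  0.03019965] [0.39478594 0.03711121 0.09225022]
bowl [ 0.72311029 -0.0511913   0.03003655] [0.89010882 0.11552224 0.09691771]
```

Both views agree within about 3 mm. The spindle is centred near (0.520, 0.179) with its fixed end heading 23.9°. The holder's axis heads 81.2° and its base is centred near (0.563, -0.185). I'll go over the spindle with tool x pointing to the spring end.

```bash
python3 -m inch '[[1,[-0.95,-0.56,0],[0,0,0]],[1,[-0.95,-0.56,0],[0,0,0]],[1,[-0.95,-0.56,0],[0,0,0]],[1,[-0.95,-0.56,0],[0,0,0]],[1,[-0.95,-0.56,0],[0,0,0]],[1,[-0.95,-0.56,0],[0,0,0]],[1,[-0.95,-0.56,0],[0,0,0]],[1,[-0.95,-0.56,0],[0,0,0]],[1,[-0.95,-0.56,0],[0,0,0]],[1,[-0.95,-0.56,0],[0,0,0]]]' 50
```

```text
time_s: 1.35
eef_pos: [0.4626, 0.2343, 0.1908]
tcp_rot: [[-0.969, 0.248, -0.005], [0.248, 0.969, -0.005], [0.004, -0.006, -1.0]]
contact_force: [0.2, 0.2, 0.2]
grip_width: 0.094
```

```bash
python3 -m inch '[[1,[0,0,0],[0,0,-1]],[1,[0,0,0],[0,0,-1]],[1,[0,0,0],[0,0,-1]],[1,[0,0,0],[0,0,-1]],[1,[0,0,0],[0,0,-1]],[1,[0,0,0],[0,0,-1]],[1,[0,0,0],[0,0,-1]],[1,[0,0,0],[0,0,-1]],[1,[0,0,0],[0,0,-0.4]],[1,[0,0,0],[0,0,0]]]'
```

```text
time_s: 2.6
eef_pos: [0.4625, 0.2297, 0.1861]
tcp_rot: [[-0.906, -0.423, -0.014], [-0.423, 0.906, -0.009], [0.017, -0.002, -1.0]]
contact_force: [-0.5, -0.2, 0.7]
grip_width: 0.0939
```

```bash
cat >> h.py <<'E'
from scipy.spatial.transform import Rotation as Rn
def Rt(head,pitch=0):
    # tool x along heading (deg), z down; pitch>0 raises the -x (fixed) end, i.e. x axis dips
    h,p=np.radians([head,pitch]);x=np.array([np.cos(h)*np.cos(p),np.sin(h)*np.cos(p),-np.sin(p)])
    y=np.array([np.sin(h),-np.cos(h),0.]);y=-y if False else y
    z=np.cross(x,y);return np.stack([x,y,z],1)
def need(pos,R):
    s=ctrl.observe();T=s['tcp_rot']
    print("shift",(T.T@(np.array(pos)-s['eef_pos'])/.04).round(2),"turn",(Rn.from_matrix(T.T@R).as_rotvec()/.08).round(2),"pos",s['eef_pos'].round(4),"F",s['contact_force'].round(1))
def wcloud(d,s):
    c=optics.camera_params("wrist");K=c['K'];M=c['tool_from_camera']
    v,u=np.mgrid[0:480,0:640]
    P=np.stack([(u-K[0,2])/K[0,0]*d,(v-K[1,2])/K[1,1]*d,d,np.ones_like(d)],-1)@M.T
    return P[...,:3]@s['tcp_rot'].T+s['eef_pos']
E
python3 - <<'E'
from h import *
print(Rt(203.9)); need((.5205,.1785,.15),Rt(203.9))
s=ctrl.observe();p,d=optics.camera("wrist");cv2.imwrite("pics/w1.png",p[:,:,::-1]);np.savez("pics/w1.npz",p=p,d=d,**s)
E
```

```text
[[-0.91425396 -0.40514159  0.        ]
 [-0.40514159  0.91425396  0.        ]
 [-0.          0.         -1.        ]]
shift [-0.79 -1.77  0.89] turn [-0.03 -0.21  0.24] pos [0.4625 0.2297 0.1861] F [-0.5 -0.2  0.7]
```

View pics/w1.png

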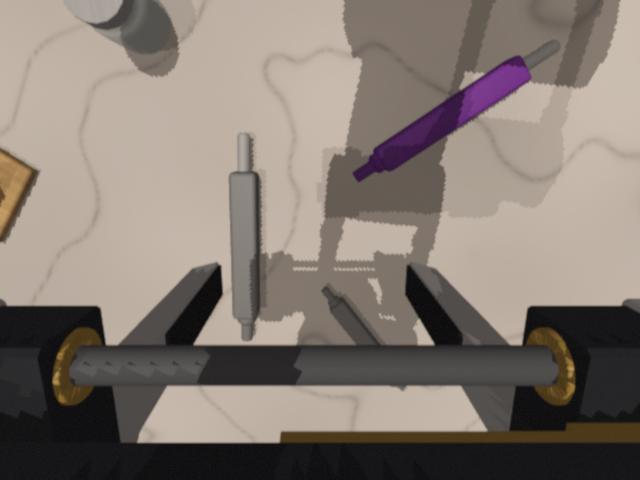

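The wrist view shows the whole spindle: steel pin tip at (243,135), barrel rows 172–320, fixed tip at (247,338). I'll fit its pose from this view.

```bash
python3 - <<'E'
from h import *
z=np.load("pics/w1.npz");d=z['d'];W=wcloud(d,{k:z[k] for k in('tcp_rot','eef_pos')})
w=W[120:345,222:270].reshape(-1,3);k=d[120:345,222:270].ravel()>.1;w=w[k]
t0=np.percentile(w[:,2],20);print("table",t0)
q=w[(w[:,2]>t0+.007)&(w[:,2]<t0+.04)];top=q[q[:,2]>t0+.021]
l=cv2.fitLine(top[:,:2].astype(np.float32),cv2.DIST_HUBER,0,1e-4,1e-4).ravel();a=l[:2]*np.sign(l[0])
t=(q[:,:2]-l[2:])@a;s=(q[:,:2]-l[2:])@[-a[1],a[0]]
print(np.degrees(np.arctan2(a[1],a[0])),t.min(),t.max(),s.min(),s.max(),np.median(top[:,2]),len(q))
tt=(top[:,:2]-l[2:])@a;print("barrel",tt.min(),tt.max(),"mid",l[2:]+a*(tt.min()+tt.max())/2,"from tips",l[2:]+a*((t.min()+t.max())/2+.004))
E
```

```text
table -0.0007514517955798661
23.593744 -0.1074049420135624 0.1066179547511932 -0.013928144556277642 0.012564445355899727 0.02523906832330436 4937
barrel -0.08527221746570493 0.08512688109016274 mid [0.51877873 0.1791583 ] from tips [0.52215035 0.18063089]
```

```bash
python3 -m inch '[[1,[-0.4,-0.9,0.4],[0,-0.1,0.1]],[1,[-0.4,-0.9,0.4],[0,-0.1,0.1]],[1,[0,0,0.4],[0,0,0]],[1,[0,0,0],[0,0,0]]]'; python3 -c "
from h import *
need((.522,.1805,.06),Rt(203.6))"
```

```text
time_s: 3.15
eef_pos: [0.5236, 0.1766, 0.137]
tcp_rot: [[-0.914, -0.406, 0.002], [-0.406, 0.914, -0.001], [-0.002, -0.002, -1.0]]
contact_force: [-0.4, -0.8, 0.2]
grip_width: 0.0939
shift [-0.    0.11  1.92] turn [-0.02  0.02  0.08] pos [0.5236 0.1766 0.137 ] F [-0.4 -0.8  0.2]
```

```bash
python3 -m inch '[[0.3,[0,0.1,0.9],[0,0,0.08]],[0.3,[0,0,0.9],[0,0,0]],[0.3,[0,0,0],[0,0,0]]]'; python3 -c "
from h import *
need((.522,.1805,.014),Rt(203.6))
s=ctrl.observe();p,d=optics.camera('wrist');cv2.imwrite('pics/w2.png',p[:,:,::-1])"
```

```text
time_s: 3.52
eef_pos: [0.5242, 0.1814, 0.0664]
tcp_rot: [[-0.917, -0.4, 0.008], [-0.4, 0.917, 0.0], [-0.007, -0.003, -1.0]]
contact_force: [-0.9, 0.0, -0.1]
grip_width: 0.0675
shift [0.07 0.01 1.31] turn [-0.04  0.09 -0.01] pos [0.5242 0.1814 0.0664] F [-0.9  0.  -0.1]
```

View pics/w2.png

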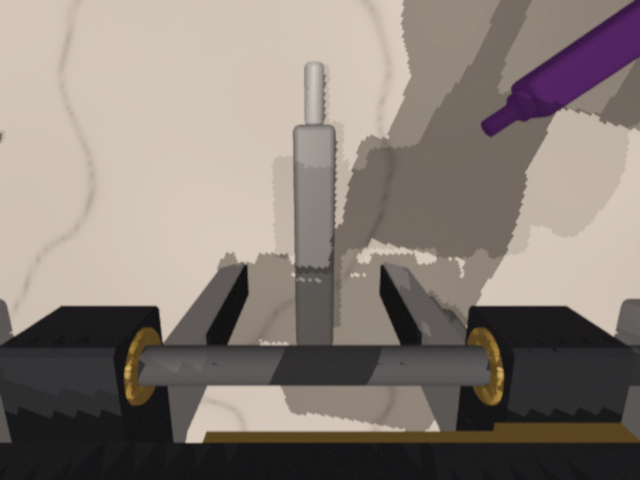

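The spindle lies centred between the jaws (column about 315) and is parallel to them. I'll descend and grip.

```bash
python3 -m inch '[[0.3,[0.07,0,0.6],[0,0.08,0]],[0.3,[0,0,0.5],[0,0,0]],[0.3,[0,0,0.1],[0,0,0]],[0.3,[0,0,0],[0,0,0]]]'; python3 -c "
from h import *
need((.522,.1805,.014),Rt(203.6))"
```

```text
time_s: 4.08
eef_pos: [0.5305, 0.1828, 0.0276]
tcp_rot: [[-0.916, -0.401, 0.021], [-0.401, 0.916, 0.001], [-0.019, -0.007, -1.0]]
contact_force: [-0.6, 0.8, -1.0]
grip_width: 0.061
shift [0.22 0.03 0.34] turn [-0.09  0.24  0.  ] pos [0.5305 0.1828 0.0276] F [-0.6  0.8 -1. ]
```

```bash
python3 -m inch '[[0.3,[0.22,0.03,0.2],[-0.09,0.24,0]],[0.3,[0,0,0],[0,0,0]]]'; python3 -c "
from h import *
need((.522,.1805,.014),Rt(203.6))"
```

```text
time_s: 4.32
eef_pos: [0.5228, 0.1807, 0.021]
tcp_rot: [[-0.916, -0.401, 0.002], [-0.401, 0.916, 0.001], [-0.002, 0.0, -1.0]]
contact_force: [0.7, -0.4, -0.2]
grip_width: 0.061
shift [0.02 0.   0.18] turn [0.   0.03 0.01] pos [0.5228 0.1807 0.021 ] F [ 0.7 -0.4 -0.2]
```

```bash
python3 -m inch '[[0.3,[0.02,0,0.18],[0,0.03,0]],[0.3,[0,0,0],[0,0,0]]]'; python3 -c "
from h import *
need((.522,.1805,.014),Rt(203.6))"
```

```text
time_s: 4.58
eef_pos: [0.5223, 0.1803, 0.0137]
tcp_rot: [[-0.916, -0.401, 0.0], [-0.401, 0.916, 0.0], [-0.0, -0.0, -1.0]]
contact_force: [-0.3, -0.1, 0.6]
grip_width: 0.0611
shift [ 0.01  0.01 -0.01] turn [-0.    0.01  0.  ] pos [0.5223 0.1803 0.0137] F [-0.3 -0.1  0.6]
```

```bash
python3 -m inch '[[-1,[0,0,0],[0,0,0]],[-1,[0,0,0],[0,0,0]],[-1,[0,0,0],[0,0,0]],[-1,[0,0,0],[0,0,0]],[-1,[0,0,0],[0,0,0]],[-1,[0,0,0],[0,0,0]]]' 55; python3 -c "
from h import *
need((.522,.1805,.014),Rt(203.6))"
```

```text
time_s: 5.32
eef_pos: [0.5225, 0.1804, 0.0137]
tcp_rot: [[-0.916, -0.401, 0.001], [-0.401, 0.916, 0.0], [-0.001, 0.0, -1.0]]
contact_force: [0.5, -0.2, 0.0]
grip_width: 0.0239
shift [ 0.01  0.01 -0.01] turn [0.   0.01 0.  ] pos [0.5225 0.1804 0.0137] F [ 0.5 -0.2  0. ]
```

```bash
python3 -m inch '[[-1,[0,0,-0.5],[0,0,0]],[-1,[0,0,-0.8],[0,0,0]],[-1,[0,0,-0.9],[0,0,0]],[-1,[0,0,-0.9],[0,0,0]],[-1,[0,0,-0.9],[0,0,0]],[-1,[0,0,0],[0,0,0]]]'; python3 -c "
from h import *
need((.563,-.16,.17),Rt(81.2))
s=ctrl.observe();p,d=optics.camera('wrist');cv2.imwrite('pics/w3.png',p[:,:,::-1]);np.savez('pics/w3.npz',p=p,d=d,**s)"
```

```text
time_s: 6.08
eef_pos: [0.5206, 0.1799, 0.176]
tcp_rot: [[-0.916, -0.401, -0.005], [-0.401, 0.916, -0.001], [0.005, 0.001, -1.0]]
contact_force: [-0.4, 0.4, -1.6]
grip_width: 0.024
shift [ 2.43 -8.21  0.15] turn [-0.06 -0.05 26.71] pos [0.5206 0.1799 0.176 ] F [-0.4  0.4 -1.6]
```

View pics/w3.png

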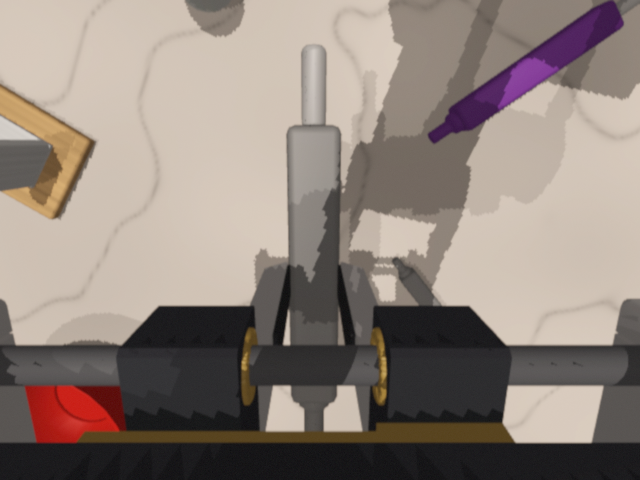

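The spindle is held square, with its spring pin ahead along tool x (tip at pixel (313,45)). Next I carry it over.

```bash
python3 -m inch '[[-1,[0.27,-0.9,0],[0,0,0]],[-1,[0.27,-0.9,0],[0,0,0]],[-1,[0.27,-0.9,0],[0,0,0]],[-1,[0.27,-0.9,0],[0,0,0]],[-1,[0.27,-0.9,0],[0,0,0]],[-1,[0.27,-0.9,0],[0,0,0]],[-1,[0.27,-0.9,0],[0,0,0]],[-1,[0,0,0],[0,0,1]],[-1,[0,0,0],[0,0,1]],[-1,[0,0,0],[0,0,1]]]'; python3 -m inch '[[-1,[0,0,0],[0,0,1]],[-1,[0,0,0],[0,0,1]],[-1,[0,0,0],[0,0,1]],[-1,[0,0,0],[0,0,1]],[-1,[0,0,0],[0,0,1]],[-1,[0,0,0],[0,0,1]],[-1,[0,0,0],[0,0,1]],[-1,[0,0,0],[0,0,1]],[-1,[0,0,0],[0,0,1]],[-1,[0,0,0],[0,0,1]]]'; python3 -m inch '[[-1,[0,0,0],[0,0,1]],[-1,[0,0,0],[0,0,1]],[-1,[0,0,0],[0,0,1]],[-1,[0,0,0],[0,0,1]],[-1,[0,0,0],[0,0,1]],[-1,[0,0,0],[0,0,1]],[-1,[0,0,0],[0,0,1]],[-1,[0,0,0],[0,0,1]],[-1,[0,0,0],[0,0,1]],[-1,[0,0,0],[0,0,0]]]'; python3 -c "
from h import *
need((.563,-.185,.2),Rt(81.2))"
```

```text
time_s: 7.38
eef_pos: [0.5376, -0.0883, 0.1495]
tcp_rot: [[-0.985, -0.164, -0.05], [-0.164, 0.986, 0.005], [0.048, 0.013, -0.999]]
contact_force: [-0.3, 1.2, -1.3]
grip_width: 0.0243
time_s: 8.62
eef_pos: [0.5213, -0.084, 0.1248]
tcp_rot: [[-0.784, 0.614, -0.093], [0.615, 0.788, 0.018], [0.084, -0.043, -0.995]]
contact_force: [-0.3, 0.2, -1.7]
grip_width: 0.0236
time_s: 9.88
eef_pos: [0.5048, -0.0795, 0.1018]
tcp_rot: [[-0.16, 0.978, -0.135], [0.986, 0.165, 0.029], [0.051, -0.128, -0.99]]
contact_force: [-0.8, 0.3, -1.8]
grip_width: 0.0236
shift [-2.71  0.67 -2.7 ] turn [-1.69 -0.38  3.96] pos [ 0.5048 -0.0795  0.1018] F [-0.8  0.3 -1.8]
```

Sag adds up with each row (z dropped, a tilt built up), so I'll raise the tool and correct it in small batches.

```bash
python3 -m inch '[[-1,[0,0,-0.9],[-0.4,-0.1,0]],[-1,[0,0,-0.9],[-0.4,-0.1,0]],[-1,[0,0,-0.9],[-0.4,-0.1,0]],[-1,[-0.8,0.1,-0.2],[-0.3,-0.1,1]],[-1,[-0.8,0.2,-0.1],[0,0,1]],[-1,[-0.7,0.2,-0.1],[0,0,1]],[-1,[-0.3,0.2,-0.1],[0,0,0.8]],[-1,[0,0,0],[0,0,0]]]'; python3 -c "
from h import *
need((.563,-.185,.2),Rt(81.2))
s=ctrl.observe();p,d=optics.camera('wrist');cv2.imwrite('pics/w4.png',p[:,:,::-1]);np.savez('pics/w4.npz',p=p,d=d,**s)"
```

```text
time_s: 10.88
eef_pos: [0.547, -0.1861, 0.2187]
tcp_rot: [[0.137, 0.99, -0.027], [0.99, -0.137, 0.023], [0.019, -0.03, -0.999]]
contact_force: [0.1, 0.3, -1.5]
grip_width: 0.0241
shift [0.07 0.41 0.46] turn [-0.38 -0.24  0.2 ] pos [ 0.547  -0.1861  0.2187] F [ 0.1  0.3 -1.5]
```

View pics/w4.png

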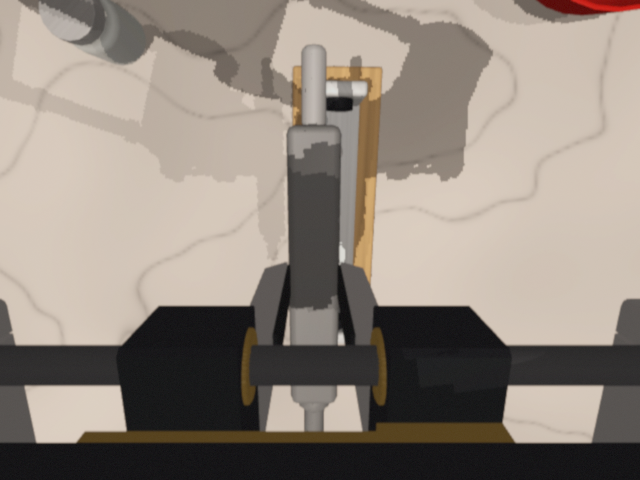

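The wrist view shows upright A with its black cup at about (342,95), the spindle above it with its tip at (314,45), and the holder about 16 mm to the right. I'll measure these in the tool frame.

```bash
python3 - <<'E'
from h import *
z=np.load("pics/w4.npz");d=z['d'];p=z['p'];S={k:z[k] for k in('tcp_rot','eef_pos')};W=wcloud(d,S)
T=(W-S['eef_pos'])@S['tcp_rot']
def box(a,b,c,e,f):
    k=np.zeros(d.shape,bool);k[b:e,a:c]=True;return k&(d>.05)&f
# spring pin
k=box(295,40,335,124,abs(T[...,2])<.02);q=T[k];print("pin tool: x",q[:,0].max(),"y",q[:,1].mean(),q[:,1].min(),q[:,1].max(),"ztop",np.percentile(q[:,2],5))
k=box(280,124,350,200,abs(T[...,2])<.03);q=T[k];print("barrel tool: x",q[:,0].max(),"y",q[:,1].min(),q[:,1].max(),"ztop",np.median(q[:,2]))
k=box(322,70,385,125,(W[...,2]>.083)&(W[...,2]<.1));q=W[k];print("uprA",len(q),q.mean(0),q.min(0),q.max(0))
ax=np.array([np.cos(np.radians(81.2)),np.sin(np.radians(81.2))]);nx=np.array([ax[1],-ax[0]])
t=q[:,:2]@ax;n=q[:,:2]@nx
br=p[k].mean(1)
print("upr t",np.percentile(t,[1,10,50,90,99]),"n",np.percentile(n,[1,99]))
for lo in np.arange(t.min(),t.max(),.002):
    g=(t>=lo)&(t<lo+.002);print(round(lo,4),g.sum(),br[g].mean().round(),n[g].min().round(4),n[g].max().round(4),np.median(q[g,2]).round(4))
# wood edges of base
hsv=cv2.cvtColor(p,cv2.COLOR_RGB2HSV)
k=box(270,55,400,290,(W[...,2]>.006)&(W[...,2]<.02)&(hsv[...,1]>100));q=W[k];t=q[:,:2]@ax;n=q[:,:2]@nx
print("wood t max",np.percentile(t,[99,99.9]),"n",np.percentile(n,[.1,1,99,99.9]),np.median(q[:,2]))
e=[(lo,n[(t>lo)&(t<lo+.01)].max().round(4),n[(t>lo)&(t<lo+.01)].min().round(4)) for lo in np.arange(t.min(),t.max()-.01,.02)];print(e)
print("base c est",np.array([.5627,-.185])@ax,np.array([.5627,-.185])@nx)
E
```

```text
pin tool: x 0.11238664408032771 y 0.0012404333744866854 -0.00469393253618696 0.007326350162929545 ztop -0.004680153246338104
barrel tool: x 0.07664348510879138 y -0.011785690221466288 0.014291471230716408 ztop -0.011177720414232938
uprA 927 [ 0.58378816 -0.08052526  0.08792234] [ 0.5689297  -0.09287428  0.08300567] [ 0.60332586 -0.06902726  0.09175668]
upr t [-0.00239737  0.00071918  0.01028511  0.01712385  0.01913777] n [0.5747868  0.60731205]
-0.0026 58 21.0 0.5759 0.5934 0.0857
-0.0006 47 23.0 0.5759 0.595 0.086
0.0014 61 24.0 0.5759 0.594 0.0859
0.0034 52 29.0 0.5758 0.5932 0.086
0.0054 69 80.0 0.5758 0.6053 0.0853
0.0074 125 164.0 0.5749 0.6076 0.0884
0.0094 119 187.0 0.5748 0.6082 0.0894
0.0114 109 185.0 0.5747 0.6082 0.0897
0.0134 104 184.0 0.5747 0.6082 0.0893
0.0154 109 168.0 0.5747 0.608 0.0894
0.0174 73 132.0 0.5746 0.607 0.0882
0.0194 1 111.0 0.5885 0.5885 0.085
wood t max [0.04336014 0.04427078] n [0.54129373 0.54147473 0.6288803  0.62935531] 0.011392297779785149
[(np.float64(-0.1803758448675306), np.float64(0.6288), np.float64(0.6239)), (np.float64(-0.16037584486753062), np.float64(0.628), np.float64(0.6088)), (np.float64(-0.14037584486753063), np.float64(0.6281), np.float64(0.6088)), (np.float64(-0.12037584486753064), np.float64(0.6282), np.float64(0.6092)), (np.float64(-0.10037584486753065), np.float64(0.6282), np.float64(0.6095)), (np.float64(-0.08037584486753066), np.float64(0.6281), np.float64(0.6097)), (np.float64(-0.06037584486753067), np.float64(0.6293), np.float64(0.6094)), (np.float64(-0.04037584486753068), np.float64(0.6293), np.float64(0.6093)), (np.float64(-0.02037584486753069), np.float64(0.6294), np.float64(0.5414)), (np.float64(-0.00037584486753070023), np.float64(0.6293), np.float64(0.5413)), (np.float64(0.01962415513246929), np.float64(0.6292), np.float64(0.5413))]
base c est -0.09673712049058403 0.5843784899525223
```

The bracket sits close to centred. Along the holder axis: rim A t≈-0.003, floor A 0.007, rim B -0.193, and floor B -0.203, which also agrees with the first views. The axis is at n≈0.585. In the tool frame the spring tip is at (0.112, 0.0012, 0.0012). The plan is:
1. Tilt 8° with the spring end down and enter cup A.
2. Push about 17 mm.
3. Swing level.
4. Ease back into cup B.

```bash
cat >> h.py <<'E'
H=81.2;ax=np.array([np.cos(np.radians(H)),np.sin(np.radians(H))]);nx=np.array([ax[1],-ax[0]])
N0=.585
def goal(t,z,p,c=0,ex=.112,ey=.0012,ez=.0012):
    R=Rt(H,p);tip=np.r_[t*ax+N0*nx,z];pos=tip-R@np.array([ex-c,ey,ez]);need(pos,R)
    s=ctrl.observe();q=s['eef_pos']+s['tcp_rot']@np.array([ex-c,ey,ez]);x=s['tcp_rot'][:,0]
    f=s['contact_force']
    print("now tip t %.4f n %.4f z %.4f pitch %.2f head %.2f roll %.2f | F along %.1f side %.1f up %.1f grip %.4f t=%.2f"%(q[:2]@ax,q[:2]@nx,q[2],-np.degrees(np.arcsin(x[2])),np.degrees(np.arctan2(x[1],x[0])),np.degrees(s['tcp_rot'][2,1]),f[:2]@ax,f[:2]@nx,f[2],s['grip_width'],s['time_s']))
E
python3 -c "
from h import *
goal(-.006,.115,8)"
```

```text
shift [-0.48  0.45  2.15] turn [-0.37 -1.99  0.24] pos [ 0.5464 -0.1854  0.2185] F [-0.5  0.4 -0.6]
now tip t 0.0124 n 0.5676 z 0.2195 pitch -1.12 head 82.14 roll -1.77 | F along 0.3 side -0.5 up -0.6 grip 0.0241 t=10.93
```

```bash
python3 -m inch '[[-1,[-0.2,0.25,0],[-0.2,-0.7,0.12]],[-1,[-0.2,0.2,0.4],[-0.17,-0.7,0.12]],[-1,[-0.1,0,0.5],[0,-0.6,0]],[-1,[0,0,0.4],[0,0,0]],[-1,[0,0,0],[0,0,0]]]'; python3 -c "
from h import *
goal(-.006,.115,8)"
```

```text
time_s: 11.55
eef_pos: [0.5562, -0.2071, 0.1619]
tcp_rot: [[0.141, 0.99, -0.029], [0.98, -0.144, -0.138], [-0.14, -0.009, -0.99]]
contact_force: [-0.1, 0.6, -1.3]
grip_width: 0.0243
shift [0.17 0.07 0.74] turn [-0.1   0.02  0.13] pos [ 0.5562 -0.2071  0.1619] F [-0.1  0.6 -1.3]
now tip t -0.0088 n 0.5813 z 0.1450 pitch 8.07 head 81.82 roll -0.53 | F along 0.6 side -0.2 up -1.3 grip 0.0243 t=11.55
```

```bash
python3 -m inch '[[-1,[0.08,0.07,0.35],[-0.1,0.02,0.13]],[-1,[0.08,0,0.3],[0,0,0]],[-1,[0,0,0],[0,0,0]]]'; python3 -c "
from h import *
goal(-.006,.095,8)
s=ctrl.observe();p,d=optics.camera('wrist');cv2.imwrite('pics/w5.png',p[:,:,::-1]);np.savez('pics/w5.npz',p=p,d=d,**s)
p,d=optics.camera('scene');cv2.imwrite('pics/s5.png',cv2.resize(p[180:290,200:370,::-1],None,fx=4.7,fy=4.7,interpolation=cv2.INTER_CUBIC))"
```

```text
time_s: 11.92
eef_pos: [0.5591, -0.2032, 0.1356]
tcp_rot: [[0.148, 0.989, -0.02], [0.979, -0.15, -0.137], [-0.138, 0.001, -0.99]]
contact_force: [0.1, -0.0, -1.0]
grip_width: 0.0239
shift [0.04 0.01 0.59] turn [ 0.01 -0.01  0.04] pos [ 0.5591 -0.2032  0.1356] F [ 0.1 -0.  -1. ]
now tip t -0.0045 n 0.5844 z 0.1189 pitch 7.94 head 81.39 roll 0.03 | F along -0.0 side 0.1 up -1.0 grip 0.0239 t=11.93
```

View pics/w5.png

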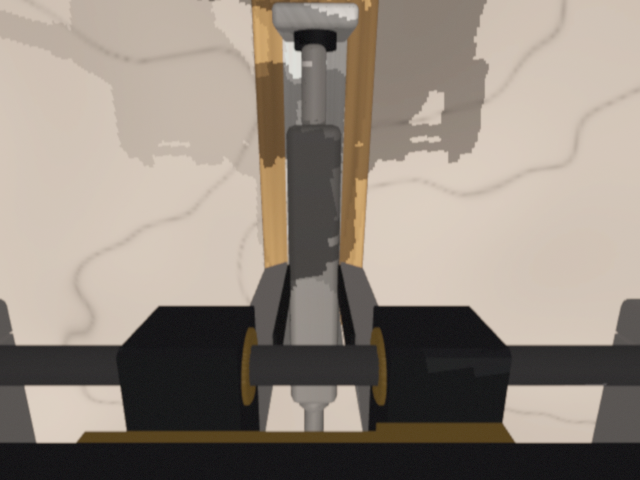

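View pics/s5.png

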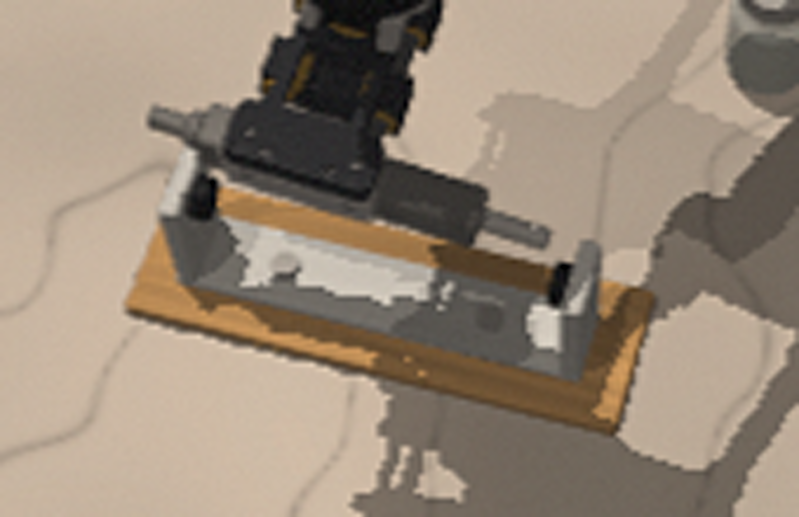

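The wrist view shows the pin (centre column about 314) lined up with cup A (columns 294–337). The scene crop shows the spindle tilted correctly above the holder. One more measurement of cup A from this nearer view.

```bash
python3 - <<'E'
from h import *
z=np.load("pics/w5.npz");d=z['d'];p=z['p'];S={k:z[k] for k in('tcp_rot','eef_pos')};W=wcloud(d,S)
T=(W-S['eef_pos'])@S['tcp_rot']
def box(a,b,c,e,f):
    k=np.zeros(d.shape,bool);k[b:e,a:c]=True;return k&(d>.05)&f
k=box(298,40,332,122,abs(T[...,2])<.02);q=T[k];print("pin tool x",q[:,0].max(),"y",np.percentile(q[:,1],[1,50,99]),"ztop",np.percentile(q[:,2],5))
t=W[...,:2]@ax;n=W[...,:2]@nx
k=box(265,0,365,40,(W[...,2]>.083)&(W[...,2]<.096)&(p.mean(2)>60));print("upr",k.sum(),"t",np.percentile(t[k],[1,5,95,99]),"n",np.percentile(n[k],[.5,99.5]),"z",np.median(W[k][:,2]))
k=box(280,25,350,60,(W[...,2]>.06)&(W[...,2]<.092)&(p.mean(2)<50));print("cup",k.sum(),"t",np.percentile(t[k],[1,5,95,99]),"n",np.percentile(n[k],[.5,50,99.5]),"z",np.percentile(W[k][:,2],[5,50,98]))
E
```

```text
pin tool x 0.11274728553637021 y [-0.00467013  0.00109898  0.00687144] ztop -0.004828646608445142
upr 2256 t [0.00699689 0.00737447 0.0181655  0.01902032] n [0.56263298 0.60761094] z 0.08906545620220803
cup 696 t [-0.00280614 -0.00213118  0.00598476  0.0063034 ] n [0.57361531 0.58589763 0.59725054] z [0.07914283 0.08479964 0.08772217]
```

```bash
python3 -m inch '[[-1,[0.02,0.02,0.5],[0,0,0.04]],[-1,[0,0,0.4],[0,0,0]],[-1,[0,0,0],[0,0,0]]]'; python3 -c "
from h import *
goal(-.007,.0748,8)"
```

```text
time_s: 12.4
eef_pos: [0.5618, -0.2091, 0.1022]
tcp_rot: [[0.152, 0.988, -0.014], [0.978, -0.153, -0.14], [-0.14, 0.008, -0.99]]
contact_force: [-0.8, -0.2, -1.2]
grip_width: 0.0239
shift [ 0.11 -0.09  0.25] turn [ 0.09  0.01 -0.01] pos [ 0.5618 -0.2091  0.1022] F [-0.8 -0.2 -1.2]
now tip t -0.0099 n 0.5885 z 0.0853 pitch 8.05 head 81.15 roll 0.43 | F along -0.3 side -0.8 up -1.2 grip 0.0239 t=12.40
```

```bash
python3 -m inch '[[-1,[0.05,-0.09,0.22],[0.09,0.01,0]],[-1,[0,0,0],[0,0,0]]]'; python3 -c "
from h import *
goal(-.007,.0748,8)"
```

```text
time_s: 12.65
eef_pos: [0.5588, -0.208, 0.0935]
tcp_rot: [[0.153, 0.988, -0.02], [0.978, -0.154, -0.138], [-0.139, 0.001, -0.99]]
contact_force: [0.2, -0.0, -1.5]
grip_width: 0.0239
shift [ 0.06 -0.01  0.04] turn [ 0.01  0.   -0.01] pos [ 0.5588 -0.208   0.0935] F [ 0.2 -0.  -1.5]
now tip t -0.0093 n 0.5854 z 0.0767 pitch 8.02 head 81.14 roll 0.08 | F along -0.0 side 0.2 up -1.5 grip 0.0239 t=12.65
```

```bash
python3 -m inch '[[-1,[0.06,-0.01,0.04],[0.01,0,0]],[-1,[0,0,0],[0,0,0]]]'; python3 -c "
from h import *
goal(-.002,.0745,8)"
```

```text
time_s: 12.9
eef_pos: [0.5592, -0.2058, 0.0921]
tcp_rot: [[0.153, 0.988, -0.02], [0.978, -0.154, -0.138], [-0.14, 0.002, -0.99]]
contact_force: [-0.9, 0.1, -2.2]
grip_width: 0.0244
shift [ 0.13 -0.01  0.  ] turn [ 0.02  0.01 -0.01] pos [ 0.5592 -0.2058  0.0921] F [-0.9  0.1 -2.2]
now tip t -0.0071 n 0.5854 z 0.0752 pitch 8.03 head 81.13 roll 0.10 | F along -0.0 side -0.9 up -2.2 grip 0.0244 t=12.90
```

```bash
python3 -m inch '[[-1,[0.07,-0.01,-0.01],[0.02,0,-0.01]],[-1,[0.07,0,-0.01],[0,0,0]],[-1,[0,0,0],[0,0,0]]]'; python3 -c "
from h import *
goal(0.002,.0742,8)"
```

```text
time_s: 13.28
eef_pos: [0.5601, -0.1997, 0.0926]
tcp_rot: [[0.152, 0.988, -0.02], [0.978, -0.153, -0.138], [-0.14, 0.001, -0.99]]
contact_force: [0.0, -1.1, -2.4]
grip_width: 0.0238
shift [ 0.08 -0.01  0.03] turn [ 0.01  0.01 -0.  ] pos [ 0.5601 -0.1997  0.0926] F [ 0.  -1.1 -2.4]
now tip t -0.0009 n 0.5853 z 0.0758 pitch 8.04 head 81.19 roll 0.06 | F along -1.0 side 0.2 up -2.4 grip 0.0238 t=13.28
```

```bash
python3 -m inch '[[-1,[0.04,-0.01,0.04],[0.01,0,0]],[-1,[0.04,0,0],[0,0,0]],[-1,[0,0,0],[0,0,0]]]'; python3 -c "
from h import *
goal(0.007,.0738,8)
s=ctrl.observe();p,d=optics.camera('wrist');cv2.imwrite('pics/w6.png',p[0:200,200:430,::-1].repeat(3,0).repeat(3,1))"
```

```text
time_s: 13.65
eef_pos: [0.5602, -0.1965, 0.0905]
tcp_rot: [[0.152, 0.988, -0.021], [0.978, -0.153, -0.138], [-0.14, 0.0, -0.99]]
contact_force: [-0.2, -0.2, -2.4]
grip_width: 0.0237
shift [ 0.12  0.   -0.02] turn [ 0.    0.01 -0.  ] pos [ 0.5602 -0.1965  0.0905] F [-0.2 -0.2 -2.4]
now tip t 0.0023 n 0.5849 z 0.0736 pitch 8.04 head 81.20 roll 0.01 | F along -0.2 side -0.1 up -2.4 grip 0.0237 t=13.65
```

View pics/w6.png

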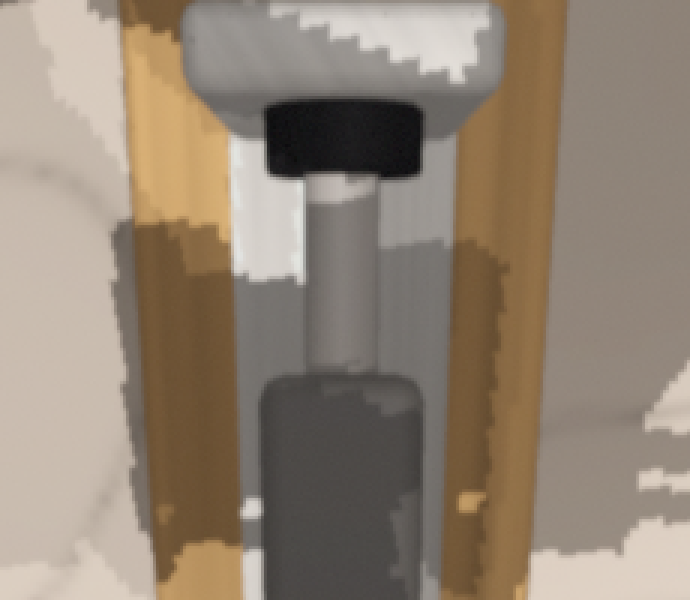

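The spring pin has entered cup A centred, at columns 305–378 against the cup's 265–422 in the crop, with no force. I'll advance gently to the floor.

```bash
python3 -m inch '[[-1,[0.05,0,-0.01],[0,0.01,0]],[-1,[0.05,0,-0.015],[0,0,0]],[-1,[0.04,0,-0.01],[0,0,0]],[-1,[0,0,0],[0,0,0]]]'; python3 -c "
from h import *
goal(0.007,.0738,8)"
```

```text
time_s: 14.2
eef_pos: [0.5611, -0.1924, 0.0917]
tcp_rot: [[0.151, 0.988, -0.021], [0.978, -0.152, -0.141], [-0.142, 0.001, -0.99]]
contact_force: [-0.4, -1.1, -0.5]
grip_width: 0.024
shift [ 0.02 -0.    0.03] turn [0.01 0.04 0.01] pos [ 0.5611 -0.1924  0.0917] F [-0.4 -1.1 -0.5]
now tip t 0.0064 n 0.5851 z 0.0745 pitch 8.19 head 81.23 roll 0.04 | F along -1.1 side -0.3 up -0.5 grip 0.0240 t=14.20
```

```bash
python3 -m inch '[[-1,[0.06,0,-0.01],[0,0.04,0]],[-1,[0.06,0,-0.01],[0,0,0]],[-1,[0,0,0],[0,0,0]]]'; python3 -c "
from h import *
goal(0.007,.0738,8,.016)"
```

```text
time_s: 14.58
eef_pos: [0.5618, -0.1892, 0.0923]
tcp_rot: [[0.15, 0.988, -0.021], [0.978, -0.152, -0.141], [-0.142, 0.001, -0.99]]
contact_force: [-0.6, -4.4, -0.2]
grip_width: 0.0243
shift [ 0.34 -0.01  0.05] turn [0.01 0.04 0.01] pos [ 0.5618 -0.1892  0.0923] F [-0.6 -4.4 -0.2]
now tip t -0.0062 n 0.5852 z 0.0774 pitch 8.19 head 81.26 roll 0.05 | F along -4.4 side 0.1 up -0.2 grip 0.0243 t=14.57
```

Force and travel agree with the spring: about 2.6 mm in at about 4.4 N. I'll carry on compressing.

```bash
python3 -m inch '[[-1,[0.08,0,0.01],[0,0.04,0]],[-1,[0.08,0,0],[0,0,0]],[-1,[0.08,0,0],[0,0,0]],[-1,[0,0,0],[0,0,0]]]'; python3 -c "
from h import *
goal(0.007,.0738,8,.017)"
```

```text
time_s: 15.08
eef_pos: [0.563, -0.1833, 0.0914]
tcp_rot: [[0.149, 0.989, -0.021], [0.978, -0.15, -0.145], [-0.146, 0.001, -0.989]]
contact_force: [-1.9, -5.5, 0.6]
grip_width: 0.0242
shift [ 0.21 -0.02  0.05] turn [0.02 0.09 0.04] pos [ 0.563  -0.1833  0.0914] F [-1.9 -5.5  0.6]
now tip t -0.0012 n 0.5854 z 0.0763 pitch 8.41 head 81.37 roll 0.08 | F along -5.8 side -1.1 up 0.6 grip 0.0242 t=15.07
```

```bash
python3 -m inch '[[-1,[0.1,-0.02,0.02],[0.02,0.09,0.04]],[-1,[0.08,0,0.01],[0,0.02,0]],[-1,[0.04,0,0],[0,0.02,0]],[-1,[0,0,0],[0,0,0]]]'; python3 -c "
from h import *
goal(0.007,.0738,8,.017)"
```

```text
time_s: 15.58
eef_pos: [0.5634, -0.1811, 0.0908]
tcp_rot: [[0.149, 0.989, -0.021], [0.978, -0.15, -0.147], [-0.148, 0.002, -0.989]]
contact_force: [-1.8, -7.7, 0.3]
grip_width: 0.0239
shift [ 0.16 -0.02  0.04] turn [0.02 0.11 0.03] pos [ 0.5634 -0.1811  0.0908] F [-1.8 -7.7  0.3]
now tip t 0.0010 n 0.5854 z 0.0755 pitch 8.52 head 81.35 roll 0.09 | F along -7.9 side -0.6 up 0.3 grip 0.0239 t=15.57
```

```bash
python3 -m inch '[[-1,[0.12,-0.02,0.03],[0.02,0.11,0.04]],[-1,[0.12,0,0.01],[0,0.03,0]],[-1,[0.08,0,0],[0,0.03,0]]]'; python3 -c "
from h import *
goal(0.007,.0738,8,.017)
s=ctrl.observe();p,d=optics.camera('wrist');cv2.imwrite('pics/w7.png',p[:,:,::-1])
goal(0.007,.0738,8,.017)"
```

```text
time_s: 15.95
eef_pos: [0.5643, -0.1756, 0.0893]
tcp_rot: [[0.149, 0.989, -0.02], [0.978, -0.151, -0.146], [-0.147, 0.002, -0.989]]
contact_force: [-2.3, -8.9, 0.3]
grip_width: 0.0239
shift [ 0.01 -0.02  0.02] turn [0.03 0.1  0.03] pos [ 0.5643 -0.1756  0.0893] F [-2.3 -8.9  0.3]
now tip t 0.0066 n 0.5855 z 0.0741 pitch 8.48 head 81.33 roll 0.10 | F along -9.2 side -0.9 up 0.3 grip 0.0239 t=15.95
shift [ 0.01 -0.02  0.03] turn [0.03 0.1  0.03] pos [ 0.5644 -0.1755  0.0893] F [-2.2 -9.   0.6]
now tip t 0.0067 n 0.5856 z 0.0741 pitch 8.47 head 81.33 roll 0.10 | F along -9.3 side -0.7 up 0.6 grip 0.0241 t=16.00
```

View pics/w7.png

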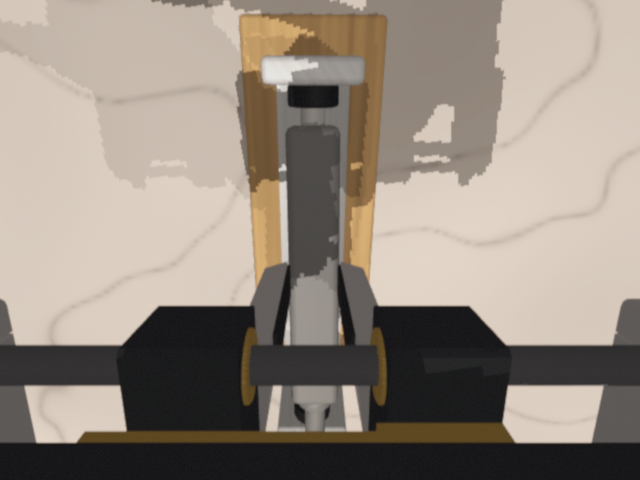

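About 16.7 mm in at 9.3 N, and the barrel has not slipped (front edge still at row 126). Next I swing level about the spring tip.

```bash
python3 -c "
from h import *
for p in (6,4,2,0): goal(0.007,.0738+.001*(8-p)/8,p,.0178)"|grep shift
```

```text
shift [ 0.03 -0.02  0.1 ] turn [0.03 0.54 0.03] pos [ 0.5644 -0.1755  0.0893] F [-2.2 -9.   0.6]
shift [ 0.03 -0.02  0.18] turn [0.03 0.98 0.03] pos [ 0.5644 -0.1755  0.0893] F [-2.2 -9.   0.6]
shift [ 0.04 -0.02  0.25] turn [0.03 1.41 0.03] pos [ 0.5644 -0.1755  0.0893] F [-2.2 -9.   0.6]
shift [ 0.05 -0.02  0.33] turn [0.02 1.85 0.03] pos [ 0.5644 -0.1755  0.0893] F [-2.2 -9.   0.6]
```

```bash
python3 -m inch '[[-1,[0.08,-0.02,0.1],[0.03,0.54,0.03]],[-1,[0.065,0,0.08],[0,0.4,0]]]'; python3 -c "
from h import *
for p in (4,2,0): goal(0.007,.0738+.001*(8-p)/8,p,.0178)"
```

```text
time_s: 16.25
eef_pos: [0.5646, -0.1755, 0.0829]
tcp_rot: [[0.149, 0.989, -0.01], [0.986, -0.149, -0.081], [-0.081, 0.002, -0.997]]
contact_force: [-1.8, -9.5, 0.4]
grip_width: 0.0239
shift [ 0.01 -0.02  0.02] turn [0.03 0.14 0.05] pos [ 0.5646 -0.1755  0.0829] F [-1.8 -9.5  0.4]
now tip t 0.0067 n 0.5856 z 0.0740 pitch 4.66 head 81.43 roll 0.10 | F along -9.6 side -0.3 up 0.4 grip 0.0239 t=16.25
shift [ 0.01 -0.02  0.1 ] turn [0.02 0.58 0.05] pos [ 0.5646 -0.1755  0.0829] F [-1.8 -9.5  0.4]
now tip t 0.0067 n 0.5856 z 0.0740 pitch 4.66 head 81.43 roll 0.10 | F along -9.6 side -0.3 up 0.4 grip 0.0239 t=16.25
shift [ 0.01 -0.02  0.17] turn [0.02 1.02 0.05] pos [ 0.5646 -0.1755  0.0829] F [-1.8 -9.5  0.4]
now tip t 0.0067 n 0.5856 z 0.0740 pitch 4.66 head 81.43 roll 0.10 | F along -9.6 side -0.3 up 0.4 grip 0.0239 t=16.25
```

```bash
python3 -m inch '[[-1,[0.06,-0.03,0.09],[0.02,0.5,0.08]],[-1,[0.06,-0.01,0.09],[0,0.5,0.04]]]'; python3 -c "
from h import *
for p in (2,0): goal(0.007,.0748-.001*p/8,p,.0178)"
```

```text
time_s: 16.5
eef_pos: [0.5639, -0.1765, 0.0763]
tcp_rot: [[0.156, 0.988, 0.002], [0.988, -0.156, -0.01], [-0.009, 0.003, -1.0]]
contact_force: [-3.1, -8.6, -0.2]
grip_width: 0.0239
shift [ 0.03 -0.01 -0.07] turn [ 0.04 -0.32 -0.03] pos [ 0.5639 -0.1765  0.0763] F [-3.1 -8.6 -0.2]
now tip t 0.0060 n 0.5857 z 0.0742 pitch 0.54 head 81.05 roll 0.18 | F along -9.0 side -1.7 up -0.2 grip 0.0239 t=16.50
shift [ 0.02 -0.01  0.01] turn [ 0.04  0.12 -0.03] pos [ 0.5639 -0.1765  0.0763] F [-3.1 -8.6 -0.2]
now tip t 0.0060 n 0.5857 z 0.0742 pitch 0.54 head 81.05 roll 0.18 | F along -9.0 side -1.7 up -0.2 grip 0.0239 t=16.50
```

```bash
python3 -m inch '[[-1,[0.07,-0.02,0.01],[0.04,0.12,-0.03]]]'; python3 -c "
from h import *
goal(0.007,.0745,0,.0175)
s=ctrl.observe();p,d=optics.camera('wrist');cv2.imwrite('pics/w8.png',p[:,:,::-1])
p,d=optics.camera('scene');cv2.imwrite('pics/s8.png',cv2.resize(p[180:290,200:370,::-1],None,fx=4.7,fy=4.7,interpolation=cv2.INTER_CUBIC))
goal(0.007,.0745,0,.0175)"
```

```text
time_s: 16.62
eef_pos: [0.5636, -0.1771, 0.076]
tcp_rot: [[0.153, 0.988, 0.0], [0.988, -0.153, -0.005], [-0.005, 0.001, -1.0]]
contact_force: [-1.7, -9.6, -0.6]
grip_width: 0.0243
shift [ 0.03 -0.01  0.01] turn [ 0.01  0.06 -0.  ] pos [ 0.5636 -0.1771  0.076 ] F [-1.7 -9.6 -0.6]
now tip t 0.0057 n 0.5853 z 0.0744 pitch 0.26 head 81.19 roll 0.06 | F along -9.8 side -0.2 up -0.6 grip 0.0243 t=16.62
shift [ 0.03 -0.01  0.01] turn [0.02 0.06 0.  ] pos [ 0.5638 -0.177   0.0762] F [-2.1 -9.5  0.3]
now tip t 0.0058 n 0.5854 z 0.0745 pitch 0.29 head 81.21 roll 0.08 | F along -9.7 side -0.6 up 0.3 grip 0.0242 t=16.73
```

View pics/s8.png

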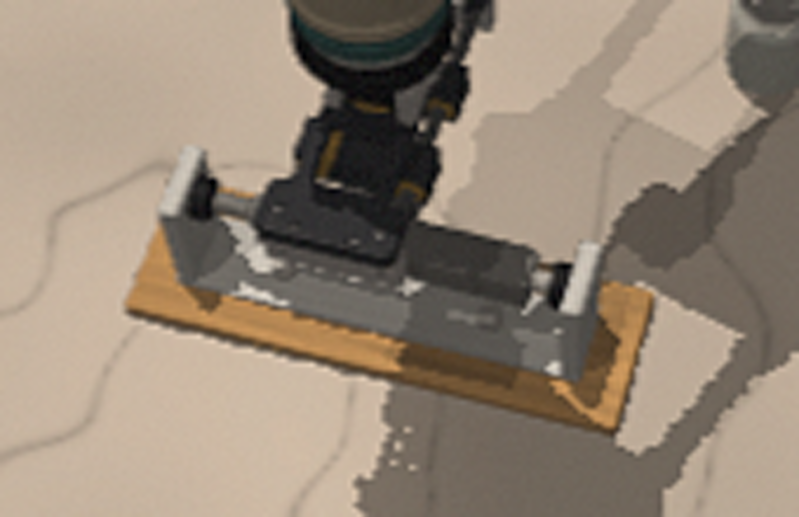

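View pics/w8.png

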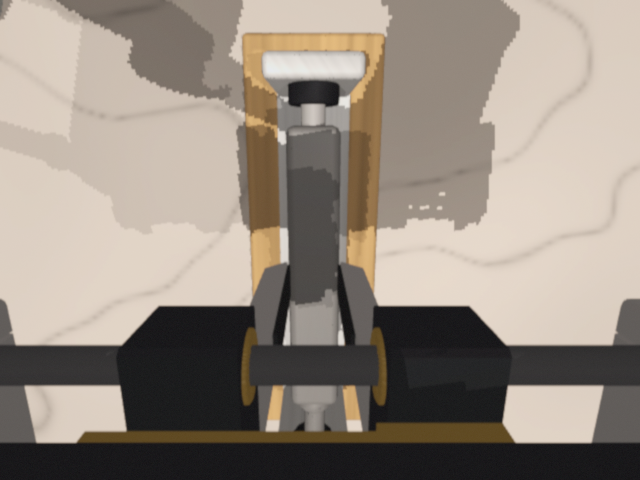

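The views show both pins in line with their cups: fixed pin at the mouth of cup B, spring pin in cup A. I'll ease back toward B.

```bash
python3 -m inch '[[-1,[-0.03,-0.01,0.01],[0.02,0.06,0]],[-1,[-0.03,0,0],[0,0,0]]]'; python3 -c "
from h import *
goal(0.007,.0745,0,.004)"
```

```text
time_s: 16.98
eef_pos: [0.5628, -0.1833, 0.076]
tcp_rot: [[0.151, 0.988, -0.0], [0.988, -0.151, -0.007], [-0.007, 0.001, -1.0]]
contact_force: [-3.0, -5.9, -2.0]
grip_width: 0.024
shift [-0.15 -0.01  0.01] turn [0.01 0.09 0.02] pos [ 0.5628 -0.1833  0.076 ] F [-3.  -5.9 -2. ]
now tip t 0.0129 n 0.5853 z 0.0741 pitch 0.39 head 81.29 roll 0.03 | F along -6.3 side -2.0 up -2.0 grip 0.0240 t=16.98
```

```bash
python3 -m inch '[[-1,[-0.04,-0.01,0],[0.01,0.09,0.02]],[-1,[-0.03,0,0],[0,0,0]]]'; python3 -c "
from h import *
goal(0.007,.0745,0,.004)"
```

```text
time_s: 17.23
eef_pos: [0.5621, -0.188, 0.076]
tcp_rot: [[0.153, 0.988, 0.0], [0.988, -0.153, -0.003], [-0.003, 0.0, -1.0]]
contact_force: [-0.6, -4.8, -0.5]
grip_width: 0.0239
shift [-0.03 -0.01  0.01] turn [0.01 0.03 0.01] pos [ 0.5621 -0.188   0.076 ] F [-0.6 -4.8 -0.5]
now tip t 0.0082 n 0.5854 z 0.0745 pitch 0.16 head 81.23 roll 0.03 | F along -4.8 side 0.2 up -0.5 grip 0.0239 t=17.23
```

```bash
python3 -m inch '[[-1,[-0.02,-0.01,0],[0.01,0.03,0.01]],[-1,[0,0,0],[0,0,0]]]'; python3 -c "
from h import *
goal(0.007,.0745,0,.004)"
```

```text
time_s: 17.48
eef_pos: [0.5618, -0.1894, 0.0759]
tcp_rot: [[0.153, 0.988, 0.0], [0.988, -0.153, -0.001], [-0.001, 0.0, -1.0]]
contact_force: [-0.7, -4.9, -1.1]
grip_width: 0.024
shift [ 0.01 -0.01  0.  ] turn [ 0.    0.01 -0.01] pos [ 0.5618 -0.1894  0.0759] F [-0.7 -4.9 -1.1]
now tip t 0.0068 n 0.5854 z 0.0746 pitch 0.06 head 81.18 roll 0.02 | F along -5.0 side 0.0 up -1.1 grip 0.0240 t=17.48
```

```bash
python3 -m inch '[[-1,[0,0,0],[0,0.01,0]],[-1,[-0.01,0,0],[0,0,0]]]'; python3 -c "
from h import *
goal(0.007,.0745,0,.004)"; python3 -m inch '[[-1,[0,0,0],[0,0,0]],[-1,[0,0,0],[0,0,0]]]'; python3 -c "
from h import *
goal(0.007,.0745,0,.004)
p,d=optics.camera('wrist');cv2.imwrite('pics/w9.png',p[:,:,::-1])"
```

```text
time_s: 17.73
eef_pos: [0.5618, -0.1895, 0.0759]
tcp_rot: [[0.153, 0.988, 0.0], [0.988, -0.153, -0.0], [0.0, 0.0, -1.0]]
contact_force: [-0.7, -3.0, -0.2]
grip_width: 0.0238
shift [ 0.01 -0.01  0.  ] turn [ 0. -0. -0.] pos [ 0.5618 -0.1895  0.0759] F [-0.7 -3.  -0.2]
now tip t 0.0066 n 0.5854 z 0.0747 pitch -0.00 head 81.19 roll 0.02 | F along -3.0 side -0.2 up -0.2 grip 0.0238 t=17.73
time_s: 17.98
eef_pos: [0.5618, -0.1895, 0.0758]
tcp_rot: [[0.153, 0.988, 0.0], [0.988, -0.153, -0.0], [-0.0, 0.0, -1.0]]
contact_force: [-1.3, -4.0, -0.8]
grip_width: 0.0238
shift [ 0.01 -0.01  0.  ] turn [0. 0. 0.] pos [ 0.5618 -0.1895  0.0758] F [-1.3 -4.  -0.8]
now tip t 0.0067 n 0.5854 z 0.0746 pitch 0.01 head 81.20 roll 0.02 | F along -4.1 side -0.7 up -0.8 grip 0.0238 t=17.98
```

View pics/w9.png

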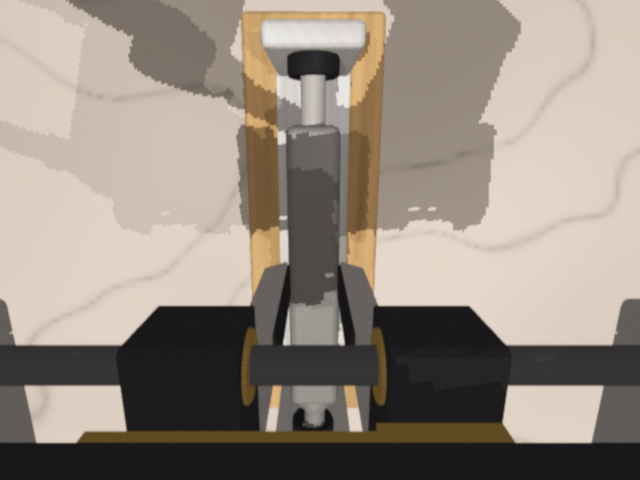

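```bash
python3 -m inch '[[-1,[-0.03,0,0],[0,0,0]],[-1,[0,0,0],[0,0,0]]]'; python3 -c "
from h import *
goal(0.007,.0745,0,.004)"
```

```text
time_s: 18.27
eef_pos: [0.5618, -0.1895, 0.0758]
tcp_rot: [[0.153, 0.988, 0.001], [0.988, -0.153, 0.002], [0.002, 0.0, -1.0]]
contact_force: [-0.2, -3.8, -0.3]
grip_width: 0.0236
shift [ 0.01 -0.01  0.  ] turn [ 0.   -0.03 -0.  ] pos [ 0.5618 -0.1895  0.0758] F [-0.2 -3.8 -0.3]
now tip t 0.0067 n 0.5854 z 0.0749 pitch -0.12 head 81.18 roll 0.02 | F along -3.8 side 0.4 up -0.3 grip 0.0236 t=18.27
```

It no longer moves back, and its position is where the fixed tip would be on floor B. I'll release.

```bash
python3 -m inch '[[-0.4,[0,0,0],[0,0,0]],[-0.2,[0,0,0],[0,0,0]],[0,[0,0,0],[0,0,0]],[0,[0,0,0],[0,0,0]]]'; python3 -c "
from h import *
goal(0.007,.0745,0,.004)
p,d=optics.camera('wrist');cv2.imwrite('pics/w10.png',p[:,:,::-1])"
```

```text
time_s: 18.77
eef_pos: [0.5626, -0.1862, 0.076]
tcp_rot: [[0.155, 0.988, 0.002], [0.988, -0.155, 0.008], [0.008, 0.001, -1.0]]
contact_force: [-0.5, 0.4, 0.2]
grip_width: 0.0466
shift [-0.08 -0.02  0.01] turn [ 0.01 -0.1  -0.02] pos [ 0.5626 -0.1862  0.076 ] F [-0.5  0.4  0.2]
now tip t 0.0100 n 0.5858 z 0.0756 pitch -0.45 head 81.09 roll 0.06 | F along 0.3 side -0.5 up 0.2 grip 0.0466 t=18.77
```

View pics/w10.png

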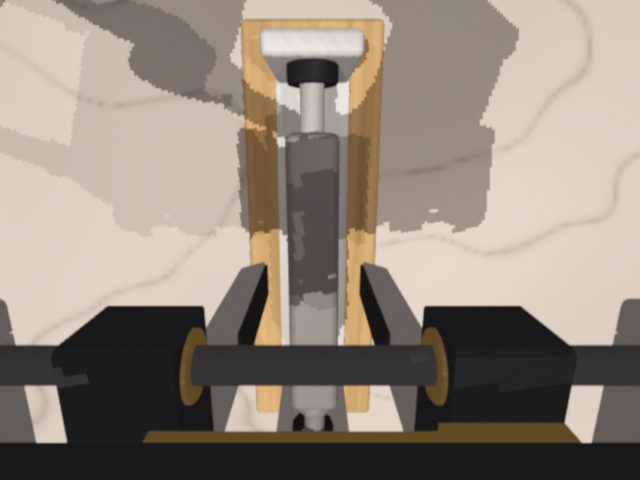

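The spindle is released and seated in both cups. I'll retreat straight up.

```bash
python3 -m inch '[[0.1,[0,0,-0.4],[0,-0.1,0]],[0.1,[0,0,-0.8],[0,0,0]],[0.1,[0,0,-0.9],[0,0,0]],[0.1,[0,0,-0.9],[0,0,0]],[0.1,[-0.3,0,-0.5],[0,0,0]],[0.1,[-0.8,0,0],[0,0,0]],[0.1,[0,0,0],[0,0,0]]]'; python3 -c "
from h import *
s=ctrl.observe();p,d=optics.camera('wrist');cv2.imwrite('pics/w11.png',p[:,:,::-1]);np.savez('pics/w11.npz',p=p,d=d,**s)
p,d=optics.camera('scene');cv2.imwrite('pics/s11.png',cv2.resize(p[180:290,200:370,::-1],None,fx=4.7,fy=4.7,interpolation=cv2.INTER_CUBIC))"
```

```text
time_s: 19.7
eef_pos: [0.5569, -0.23, 0.2286]
tcp_rot: [[0.154, 0.988, 0.008], [0.988, -0.154, -0.005], [-0.004, 0.009, -1.0]]
contact_force: [0.1, 0.6, -0.7]
grip_width: 0.0514
```

View pics/w11.png

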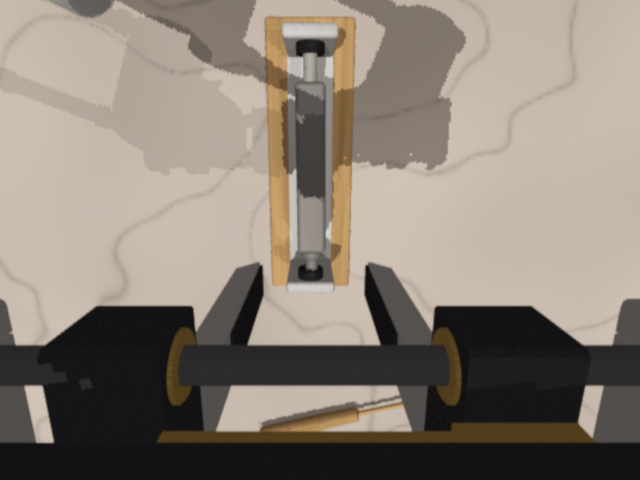

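View pics/s11.png

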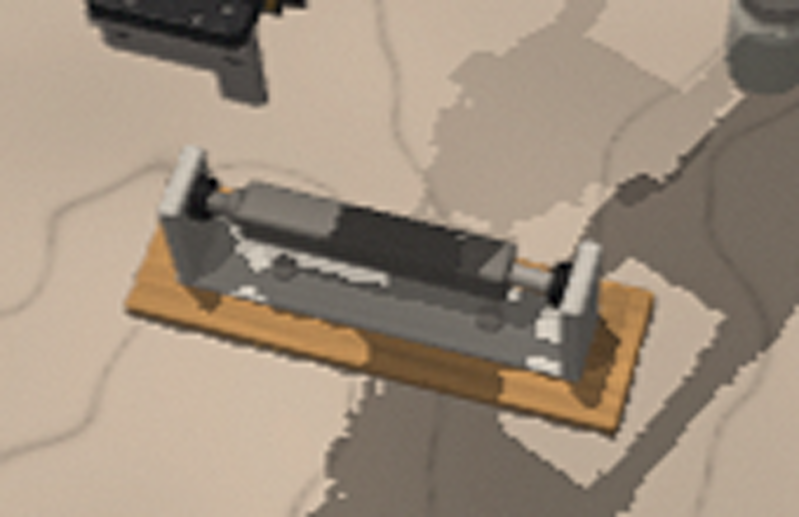

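Both views show the spindle in the two cups with the gripper clear. A numeric check of the seat: the barrel should span t≈-0.175 to -0.025, with its top at about 0.088.

```bash
python3 - <<'E'
from h import *
z=np.load("pics/w11.npz");d=z['d'];p=z['p'];S={k:z[k] for k in('tcp_rot','eef_pos')};W=wcloud(d,S)
t=W[...,:2]@ax;n=W[...,:2]@nx
k=np.zeros(d.shape,bool);k[30:290,270:350]=True;k&=d>.05
b=k&(W[...,2]>.08)&(W[...,2]<.095)&(t<-.01)&(t>-.188)&(abs(n-.585)<.02)
tb=t[b];print("barrel t",np.percentile(tb,[.5,99.5]))
for a,c in ((-.19,-.182),(-.17,-.15),(-.05,-.03),(-.02,-.006)):
    q=k&(t>a)&(t<c)&(W[...,2]>.065)&(abs(n-.585)<.018)
    print(a,"n",np.percentile(n[q],[2,98]).mean().round(4),np.ptp(np.percentile(n[q],[2,98])).round(4),"ztop",np.percentile(W[q][:,2],90).round(4))
u=k&(W[...,2]>.083)&(p.mean(2)>80)&((t>.004)|(t<-.2));print("uprights t",t[u].min(),t[u&(t<-.1)].max(),t[u&(t>-.1)].min(),t[u].max(),"n",n[u].min(),n[u].max(),"z",np.median(W[u][:,2]))
E
```

```text
barrel t [-0.18467487 -0.02508553]
-0.19 n 0.5856 0.0116 ztop 0.0821
-0.17 n 0.5852 0.0248 ztop 0.0892
-0.05 n 0.5853 0.0254 ztop 0.0877
-0.02 n 0.585 0.0111 ztop 0.0798
uprights t -0.21109618675124722 -0.2021992984525447 0.006439888158197609 0.012847563779481385 n 0.5616829789607334 0.6081330348672117 z 0.08886916804843437
```

The barrel reads -0.185 (collar end, -0.184 expected) to -0.025, so the spring is at about 4 mm. The sideways offset is under 1 mm and the height is within 2 mm. I'll hand it in.

```bash
python3 -c "
from plant import ctrl
print(ctrl.sign_off())"
```

```text
the job is handed in; nothing more can be done
None
```

The spindle is back in the holder, seated in both cups and standing on its own, and I handed the job in at about 19.8 s of the 69 s. The hand-in gives no verdict.

**What I did:** I picked up the larger grey spindle and carried it over the holder with its spring pin towards the +y upright. I tilted it 8°, put the spring pin in that cup and pressed it in about 17 mm. Then I swung it level, eased it back until the fixed pin stopped on the other cup's floor, let go and moved up clear.

**Last checks:**
- **Seating:** From the wrist camera, the barrel and collar span -0.185 to -0.025 m along the holder's axis. Fully home would be -0.184 to -0.025, so the spring is at about 4 mm of compression.
- **Alignment:** The pins are within 1 mm sideways of the cups' axis and within about 2 mm of it in height. They looked about 2 mm different in height, which is within the cups' play.
- **Force:** The highest reading I saw against the holder was about 10 N, under the 22 N limit.
- **Bystanders:** I never moved close to the bowl, spoon or jar and felt no contact, but I did not measure their positions again at the end.

**What disagreed:** The first views differed by about 3 mm between cameras, so I measured again with the wrist camera. The arm sagged during the long turns (tool height dropped to about 0.10 m), so I raised and corrected it before reaching the holder. The force sensor still read about 4 N along the axis after the fixed pin had stopped; this went to zero on release.

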